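Select the yellow feed on the drum sander's H-gate

TASK

Set the bench drum sander to the feed with the yellow tag: with the fingertips, push the ball-topped feed lever through its H-gate, out of the slot with the red tag and fully home into the slot with the yellow tag, without running it into the blue or green slot on the way. Only push the lever, gently, never grip it; leave the loose things around the machine where they are, and let go of the lever at the end.

Things in the scene. Friction and masses are not known exactly. Their poses are not given: they have to be found in the camera images.
- sander: Bench drum sander, fixed, dark blue and cream. Origin: on the table under the gate centre; x along its feed direction (ahead when not turned), y left, z up; turned by up to 0.35 rad. Gear case under the gate: 150 (x) x 130 (y) mm, top 124 mm above the table. The hood stands on the -y side from y = -180 mm on, up to 345 mm high; between them a cover 100 mm high; a low motor behind (+x).
- gate_centre (a point): Middle of the steel gate plate's upper face, z = 122 mm. The H: slots along sander x at y = +19 and -19 mm, joined at x = 0 by a cross slot along y. Slots 18 mm wide, shaft 12 mm: it crosses only with point shaft_at_gate within 2.5 mm of x = 0 and enters a slot only between 16.5 and 21 mm from the mid line (y = 0); the cross slot's ends stop it at 21 mm. Slot ends stop it at x = +-24.5 mm.
- knob (a point): Centre of the black ball knob (38 mm diameter) on the lever, 206 mm from the pivot, which is 30 mm above the table under the gate centre: 236 mm high when upright, some 10 mm lower in the slots. It moves 2.3 times as far as the shaft at the gate: about +-56 mm along sander x, +-45 mm along y. Below it a 12 mm shaft. About 5 N at the knob moves the lever; it stays where left, no springs.
- shaft_at_gate (a point): Point on the lever shaft's axis 90 mm above the pivot, at the height of the gate plate. When the lever is fully home in a slot it lies about 19.5 mm (horizontally) from the centre of that slot's tag.
- lever_feed (a joint): Lean of the lever along the sander's x axis in rad, growing towards +x: 0 upright (in the cross slot), about +0.275 and -0.275 fully home in a far or near slot.
- lever_side (a joint): Lean of the lever along the sander's y axis in rad, growing towards +y: about +0.21 in the +y pair of slots, -0.21 in the -y pair.
- tag_red: Red feed tag, a disc 18 mm across and 2 mm thick on the gate plate, 44 mm from the gate centre along x, just beyond the end of its slot. Origin: centre of its underside. It always marks the near (-x), +y slot, in which the lever stands at the start.
- tag_yellow: Yellow feed tag, the same disc; it marks the slot to select. Yellow, blue and green sit at the ends of the other three slots in any order (they are set anew for each grit): read where it is.
- tag_blue: Blue feed tag, the same disc, at the end of another slot.
- tag_green: Green feed tag, the same disc, at the end of another slot.
- slat_bare: Loose bare wooden slat, 200 x 42 x 12 mm, lying on the sander's conveyor; origin at the centre of its underside. Bystander.
- cleaning_stick: Loose tan rubber stick for cleaning the sanding belt, 190 x 40 x 40 mm, on the table left of the gear case; origin at the centre of its underside. Bystander.
- cork_block: Loose cork sanding block, 110 x 62 x 32 mm, on the table in front of the gear case; origin at the centre of its underside. Bystander.
- paint_jar: Loose closed jar of purple paint, 72 mm across, 80 mm high, far left of the gear case; origin at the centre of its underside. Bystander.
- brush_pot: Loose glass pot with three upright brushes, 72 mm across, 190 mm high, left of the gear case; origin at the centre of its underside. Bystander.

How it is judged:
At the end, for the whole second after the job is handed in: The lever stands still, home in the slot with the yellow tag: its shaft at the gate plate lies less than 23.5 mm from the centre of the yellow tag, that is within about 4 mm of its stop at the slot's end (horizontal distance between shaft_at_gate and tag_yellow below 0.0235 m and velocity of joint lever_feed between -0.02 and 0.02 rad/s and velocity of joint lever_side between -0.02 and 0.02 rad/s); the robot touches nothing.
It fails at once if the lever is run into the slot with the blue tag (shaft less than 28 mm from that tag, two thirds of the way in) (horizontal distance between shaft_at_gate and tag_blue below 0.028 m).
It fails at once if the lever is run into the slot with the green tag (shaft less than 28 mm from that tag, two thirds of the way in) (horizontal distance between shaft_at_gate and tag_green below 0.028 m).
It fails at once if the lever is gripped or forced (fingers load it with more than 35 N) (contact force between the fingers and lever_feed above 35 N).
It fails at once if a loose thing around the machine is shifted by more than 15 mm or picked up (distance of any of slat_bare, cleaning_stick, cork_block, paint_jar, brush_pot from where it was at the start of the episode above 0.015 m).
It also fails if it takes over 61 s, if anything falls off the work surface, if the arm or the gripper's body presses on something with over 40 N, if the wrist force passes 120 N, or if a joint passes its speed limit or range.

ROBOT

A 6-joint arm with a two-finger parallel gripper is mounted at the origin on the work surface. World frame = base frame: x ahead of the robot, y to its left, z up, the work surface at z = 0. Lengths are in m, angles in rad, forces in N, time in s.
With the tool pointing down it reaches from about 0.275 to 0.825 m from the base axis. Payload 4.9 kg.
Tool frame: the origin (TCP) lies between the finger pads; the fingertips stand 14 mm ahead of it and the grasp point (between the pads) lies 5 mm behind it; z points along the fingers, y is the line along which they close (so a half turn about z gives the same grasp; the last joint's range is limited). The gripper opens to 85 mm and grips with 20 to 120 N. Pads are 22 mm wide; open, the fingers measure 114 mm over their backs; the gripper's body (76 mm by 85 mm) begins 54 mm behind the grasp point. The pads swing forward as they close: fully open they stand 13 mm farther back than shut.
Start: joints at [-1.402, 0.326, -0.193, 1.052, 0, 1.437], TCP at [0.164, -0.525, 0.245] pointing down, gripper open.
Joint ranges: [-2.65, 2.65], [-0.97, 1.79], [-1.3, 1.35], [-1.93, 2.1], [-1.47, 1.37], [-3.14, 3.14]. Speed limits (rad/s): [2.57, 2.57, 3.14, 3.14, 3.14, 3.14].

INTERFACE

Orientations are given as a unit quaternion [w, x, y, z].
In Python, from bench import sensors, cams, hand_in gives the robot as it stands.
- The arm moves only by the tool play_rows, never from a script. Its argument "series" is one flat list of numbers, 7 for each row, row after row: the turn, a rotation vector about the tool's x, y, z in degrees, then the shift along the tool's x, y, z in mm, then the finger opening in mm, from 0 to 85.4. A call has 1 to 20 rows; each row shifts and turns the commanded pose from where the row before left it, along the tool's axes as they then stand; what a row does not reach is not made up. A row lasts 1/10 s, in which the tool goes at most 50 mm and 8.59 degrees, less where a joint would pass 70% of its speed; a pose out of reach is approached as far as the arm can. A call with a gripper value outside its range is refused whole. The fingers move at their own pace and stop on an object; "newtons" is the grip in N (left out, the last holds). Time passes only in rows, so rows that do not move let the fingers close. It gives the time, the measured TCP pose, the force, the opening and the grip force at its end, in the units of the state.
- sensors.get_state(): the state, without advancing time (a new reading comes with each control period).
- cams.snapshot(name): name is "side" or "top"; returns (picture, depth): 384x512x3 uint8, blue, green, red; 384x512 float32, m along the optical axis (not along the pixel's ray), 0 where there is no reading.
- cams.camera_model(name): a dict with "fovy" (degrees; the focal length in pixels is half the picture's height over the tangent of half this angle, whatever the lens; pixels are square), "cx", "cy" (the principal point, pixels), "D" ([k1, k2, p1, p2, k3] as OpenCV has them; the pictures are not rectified), "world_to_cam" (4x4, takes a point from world to camera coordinates). Camera axes: x right, y up, looking along -z (the intrinsics and any distortion apply to the point x, -y, -z); pixel columns grow to the right and rows downward; lengths in m; the calibration is good to about 2 mm. A picture is of the moment at which its call begins. camera_model takes no time and is no camera call.
- hand_in(): hands the job in; it is judged then, once.
The state is a dict: "time_s": time; "joint_pos": joint angles; "qd": joint speeds; "joint_efforts": joint torques, N m; "eef_pos": TCP position; "tcp_rot": TCP orientation; "ft_force": force on the tool from outside, world axes, zero at the start; "torque": the same for the moment, N m; "finger_gap": finger opening in m; "finger_force": force on a finger pad.
Only numpy, scipy, OpenCV 4.12 (cv2) and the standard library are available. Lean on these libraries where they do the work, as an engineer would, in place of code of your own. Each camera call takes 0.05 s, during which the arm holds its last target. There are 200 camera calls.

## Working session

There is one attempt and no reset: what is moved stays moved. The work goes in short steps, Python scripts to look and compute and a tool call to move; the robot and the scene stay as the last step left them, time stands still between calls to the robot, and variables do not carry over. Pictures are saved under pics/ and viewed, at most 10 in all, crops included, and the job is handed in when it is done.

Besides the shell and the picture viewer there is one more tool, called after ">>>" in YAML: its name, and indented under it one key for each argument. play_rows: Moves the arm, as the interface text tells. Its arguments: {"type":"object","properties":{"series":{"type":"array","items":{"type":"number"}},"newtons":{"type":"number"}},"required":["series"]}

```bash
mkdir -p pics; cat > h.py <<'E'
import numpy as np, cv2
from bench import sensors, cams
def snap(n,f):
    im,d=cams.snapshot(n); im=np.ascontiguousarray(im); cv2.imwrite('pics/'+f,im); return im,d
def K(n):
    m=cams.camera_model(n); f=192/np.tan(np.radians(m['fovy'])/2)
    return np.array([[f,0,m['cx']],[0,f,m['cy']],[0,0,1.]]),np.array(m['D'],float),np.array(m['world_to_cam'])
def ray(n,uv):
    k,D,T=K(n); p=cv2.undistortPoints(np.array([[uv]],float),k,D)[0,0]
    R=T[:3,:3]; o=-R.T@T[:3,3]; return o,R.T@np.array([p[0],-p[1],-1.])
def onplane(n,uv,z):
    o,d=ray(n,uv); return o+d*(z-o[2])/d[2]
def bydepth(n,uv,dep):
    o,d=ray(n,uv); return o+d*dep
def proj(n,P):
    k,D,T=K(n); q=T[:3,:3]@np.array(P)+T[:3,3]
    return cv2.projectPoints(np.array([[q[0],-q[1],-q[2]]]),np.zeros(3),np.zeros(3),k,D)[0].ravel()
E
python3 - <<'E'
from h import *
for n in('side','top'):
    im,d=snap(n,n+'0.png'); np.save(n+'d.npy',d); k,D,T=K(n); print(n,k[0,0],k[:2,2],D,-T[:3,:3].T@T[:3,3])
print(sensors.get_state())
E
```

```text
side 400.03222026174166 [257.12821881 192.85103072] [-0.05263227  0.          0.          0.          0.        ] [1.15183337 0.67038501 0.89056929]
top 410.98334586201895 [257.1144129  189.19869898] [-0.11534177  0.          0.          0.          0.        ] [0.45429482 0.06114309 1.09016338]
{'time_s': 0.1, 'joint_pos': array([-1.40223284e+00,  3.26861275e-01, -1.93469716e-01,  1.05195861e+00,
        8.06991351e-06,  1.43660548e+00]), 'qd': array([ 0.00124385, -0.00315691,  0.00320208, -0.00169606, -0.00082562,
       -0.001085  ]), 'joint_efforts': array([-7.96424756e-04, -4.44239616e+01,  2.63039249e+01,  7.94093125e-03,
       -3.62682849e-04,  6.21292500e-06]), 'eef_pos': array([ 0.16392045, -0.52450822,  0.24459009]), 'tcp_rot': array([-7.46595752e-04,  9.88564064e-01,  1.50799648e-01, -8.79694188e-06]), 'ft_force': array([ 0.38295673,  0.45117521, -0.34818143]), 'torque': array([ 0.04290648, -0.00772776, -0.00616   ]), 'finger_force': 0.0, 'finger_gap': 0.08535302587532469}
```

View pics/top0.png

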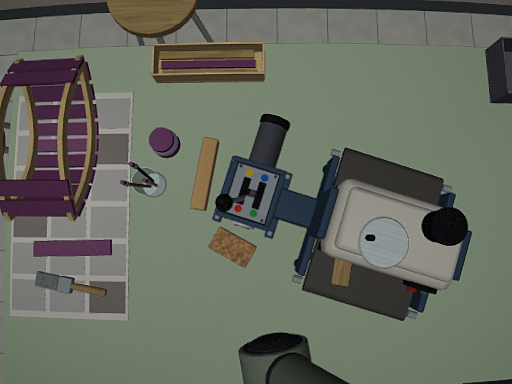

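View pics/side0.png

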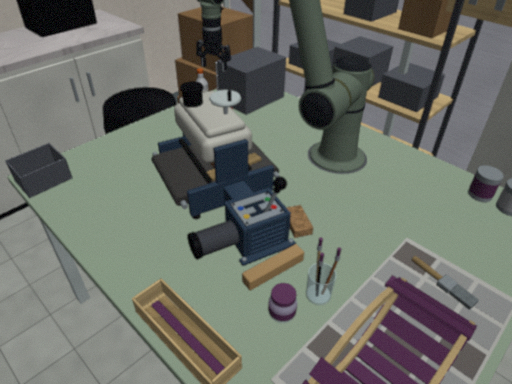

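The top view shows tags at about yellow (249,173), blue (265,178), red (238,208) and green (253,213), with the knob at (224,202). Yellow is the far +y slot, straight ahead of red. Next I'll measure these.

```bash
python3 - <<'E'
from h import *
P={}
for n in('top','side'):
    im=cv2.imread(f'pics/{n}0.png'); hsv=cv2.cvtColor(im,cv2.COLOR_BGR2HSV); d=np.load(n+'d.npy')
    box=(215,150,300,235) if n=='top' else (225,170,300,240)
    for c,lo,hi in(('red',170,180),('red0',0,6),('yellow',20,33),('blue',100,118),('green',50,85)):
        m=cv2.inRange(hsv,(lo,130,110),(hi,255,255)); M=np.zeros_like(m); x0,y0,x1,y1=box; M[y0:y1,x0:x1]=m[y0:y1,x0:x1]
        k,l,s,ce=cv2.connectedComponentsWithStats(M)
        for i in range(1,k):
            if s[i,4]>=8: 
                p=onplane(n,ce[i],.124); print(n,c,ce[i].round(1),s[i,4],p.round(4)); P[n,c]=p
    if n=='top': kb=(224,202)
    else: kb=(279.5,184)
    x,y=map(int,kb); print('knob depth',bydepth(n,kb,d[y,x]))
    # knob blob
    g=cv2.inRange(im,(0,0,0),(32,32,32)); M=np.zeros_like(g); M[y-16:y+16,x-16:x+16]=g[y-16:y+16,x-16:x+16]
    k,l,s,ce=cv2.connectedComponentsWithStats(M); i=1+s[1:,4].argmax(); print('knobblob',ce[i],s[i])
    np.save('kb'+n,ce[i])
a,da=ray('top',np.load('kbtop.npy')); b,db=ray('side',np.load('kbside.npy'))
t=np.linalg.lstsq(np.c_[da,-db],b-a,rcond=None)[0]; print('knob tri',a+da*t[0],b+db*t[1])
im=cv2.imread('pics/top0.png')[100:270,190:320]; cv2.imwrite('pics/c1.png',cv2.resize(im,None,fx=4,fy=4,interpolation=cv2.INTER_CUBIC)[:600])
E
```

```text
top red0 [237.7 208. ] 37 [0.5034 0.117  0.124 ]
top yellow [249.  172.6] 41 [0.5873 0.0903 0.124 ]
top blue [264.1 177.3] 38 [0.5759 0.0544 0.124 ]
knob depth [0.50957665 0.13806076 0.24717348]
knobblob [224.16  202.868] [216 194  24  24 250]
side red0 [273.1 206.4] 15 [0.5018 0.1171 0.124 ]
side yellow [246. 216.] 15 [0.5848 0.0909 0.124 ]
side blue [240.1 207.9] 14 [0.5732 0.0554 0.124 ]
knob depth [0.52081135 0.15111001 0.23655967]
knobblob [278.765625 184.      ] [273 178  13  14 128]
knob tri [0.50928285 0.1398665  0.22358478] [0.50967109 0.13941727 0.2235686 ]
```

View pics/c1.png

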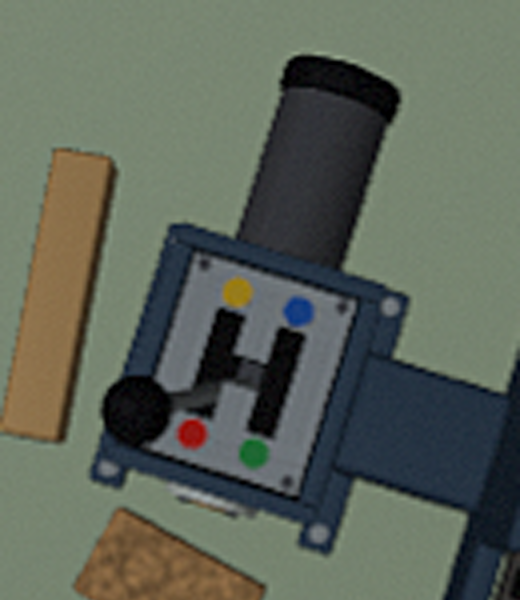

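Yellow is the far +y slot. The sander is turned by -0.306 rad, its origin is near (0.538, 0.086), and the knob is near (0.509, 0.140, 0.224). The tag spacings of 87.6 and 37.5 mm match the 88 and 38 mm given. I'll rise, turn the tool square to the sander, then travel behind the knob with the fingers closed.

>>> play_rows:
  series: [0,0,7,0,0,-35,0,0,0,7,0,0,-35,0,0,0,7,0,0,-35,0,0,0,7,0,0,-35,0,0,0,7,0,0,-35,0,0,0,0,0,0,0,0]
  newtons: 20

```text
time_s: 0.7
eef_pos: [0.1643, -0.5264, 0.4249]
tcp_rot: [0.004, 0.988, -0.154, 0.001]
ft_force: [0.3, 0.3, 0.6]
finger_gap: 0.0003
finger_force: 0.0
```

>>> play_rows:
  series: [0,0,0,4,-39,0,0,0,0,0,4,-39,0,0,0,0,0,4,-39,0,0,0,0,0,4,-39,0,0,0,0,0,4,-39,0,0,0,0,0,4,-39,0,0,0,0,0,4,-39,0,0,0,0,0,4,-39,0,0,0,0,0,4,-39,0,0,0,0,0,4,-39,0,0,0,0,0,4,-39,0,0,0,0,0,4,-39,0,0,0,0,0,4,-39,0,0,0,0,0,4,-39,0,0,0,0,0,4,-39,0,0,0,0,0,4,-39,0,0,0,0,0,4,-39,0,0,0,0,0,4,-39,0,0,0,0,0,4,-39,0,0,0,0,0,0,0,0,0]

```text
time_s: 2.7
eef_pos: [0.4207, 0.0355, 0.4301]
tcp_rot: [-0.052, 0.995, -0.082, 0.004]
ft_force: [0.4, 0.6, -0.0]
finger_gap: -0.0001
finger_force: 0.0
```

```bash
cat > c.py <<'E'
import sys,numpy as np
from scipy.spatial.transform import Rotation as R
from bench import sensors
s=sensors.get_state(); q=s['tcp_rot']; r=R.from_quat([q[1],q[2],q[3],q[0]])
O=np.array([.538,.0857,0]); S=R.from_euler('z',-.306)
t=O+S.apply(np.array(list(map(float,sys.argv[1:4])))/1e3)
g=S*R.from_euler('x',np.pi)
print('sander pos mm',(S.inv().apply(s['eef_pos']-O)*1e3).round(1),'F sander',S.inv().apply(s['ft_force']).round(1),'t',s['time_s'])
print('turn deg',np.degrees((r.inv()*g).as_rotvec()).round(2),'shift tool',(r.inv().apply(t-s['eef_pos'])*1e3).round(1),'in goal axes',(g.inv().apply(t-s['eef_pos'])*1e3).round(1), 'rot', q.round(4))
E
python3 c.py -95 45 219
```

```text
sander pos mm [-96.8 -83.2 430.1] F sander [ 0.2  0.7 -0. ] t 2.7
turn deg [-6.    0.47  8.16] shift tool [  20.1 -103.8  223.1] in goal axes [   1.8 -128.2  211.1] rot [-0.0523  0.9953 -0.0815  0.004 ]
```

>>> play_rows:
  series: [-3,0.2,4.1,0,0,0,0,-3,0.2,4.1,0,0,0,0,0,0,0,0,-26,0,0,0,0,0,0,-26,0,0,0,0,0,0,-26,0,0,0,0,0,0,-26,0,0,0,0,0,0,-24,0,0,0,0,0,0,0,30,0,0,0,0,0,0,30,0,0,0,0,0,0,30,0,0,0,0,0,0,30,0,0,0,0,0,0,30,0,0,0,0,0,0,0,0,0,0,0,0,0,0,0]

```text
time_s: 4.1
eef_pos: [0.4205, 0.0412, 0.2894]
tcp_rot: [-0.054, 0.996, -0.076, 0.002]
ft_force: [0.5, -0.2, 0.5]
finger_gap: -0.0002
finger_force: 0.0
```

```bash
python3 c.py -95 45 219; python3 - <<'E'
from h import *
im,_=snap('top','top1.png'); im2,_=snap('side','side1.png')
a=cv2.resize(im[110:270,170:330],(400,400)); b=cv2.resize(im2[120:280,200:360],(400,400)); cv2.imwrite('pics/c2.png',np.hstack([a,b]))
E
```

```text
sander pos mm [-98.6 -77.8 289.4] F sander [ 0.5 -0.   0.5] t 4.1
turn deg [-6.18  0.74  8.78] shift tool [  22.7 -112.5   83. ] in goal axes [   3.6 -122.8   70.4] rot [-0.0542  0.9956 -0.0761  0.0018]
```

View pics/c2.png

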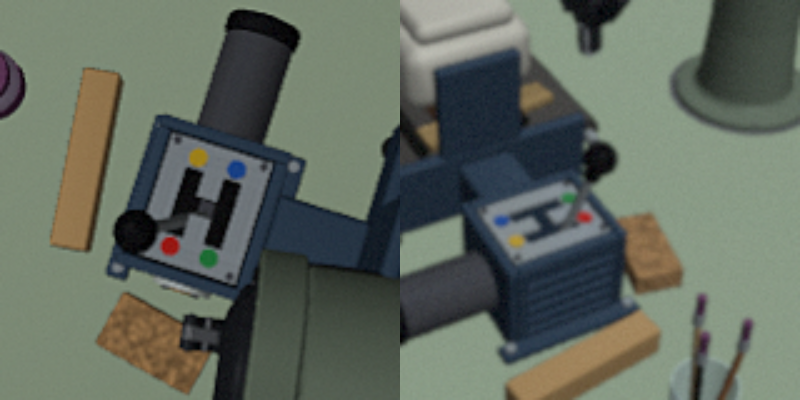

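The picture shows the gripper short of the knob, right of it in the top view. The arm stopped making +y travel or turning, so a joint limit is likely.

```bash
python3 -c "
from bench import sensors;s=sensors.get_state();print(s['joint_pos'].round(3),s['qd'].round(3))"
```

```text
[-0.154  0.049 -0.426  1.098  0.108  3.141] [-0.004 -0.004  0.002 -0.007 -0.001 -0.001]
```

Joint 6 sits at its 3.14 limit. The half-turned tool gives the same pushing face, so I'll turn it back the other way.

>>> play_rows:
  series: [0,0,-8.5,0,0,0,0,0,0,-8.5,0,0,0,0,0,0,-8.5,0,0,0,0,0,0,-8.5,0,0,0,0,0,0,-8.5,0,0,0,0,0,0,-8.5,0,0,0,0,0,0,-8.5,0,0,0,0,0,0,-8.5,0,0,0,0,0,0,-8.5,0,0,0,0,0,0,-8.5,0,0,0,0,0,0,-8.5,0,0,0,0,0,0,-8.5,0,0,0,0,0,0,-8.5,0,0,0,0,0,0,-8.5,0,0,0,0,0,0,-8.5,0,0,0,0,0,0,-8.5,0,0,0,0,0,0,-8.5,0,0,0,0,0,0,-8.5,0,0,0,0,0,0,-8.5,0,0,0,0,0,0,-8.5,0,0,0,0]

```text
time_s: 6.2
eef_pos: [0.4216, 0.0406, 0.2907]
tcp_rot: [-0.001, 0.16, 0.986, 0.054]
ft_force: [-0.7, -1.0, 0.3]
finger_gap: -0.0
finger_force: 0.0
```

```bash
sed -i "s/^g=.*/g=S*R.from_euler('z',np.pi)*R.from_euler('x',np.pi)/" c.py; python3 c.py -95 45 219
```

```text
sander pos mm [-97.4 -78.1 290.7] F sander [-0.3 -1.1  0.3] t 6.2
turn deg [ 6.11 -1.04 -0.9 ] shift tool [ -1.9 114.8  84.4] in goal axes [ -2.4 123.1  71.7] rot [-9.000e-04  1.600e-01  9.856e-01  5.410e-02]
```

>>> play_rows:
  series: [3,-0.5,-0.5,0,0,0,0,3.1,-0.5,-0.4,0,0,0,0,0,0,0,-2,25,0,0,0,0,0,0,25,0,0,0,0,0,0,25,0,0,0,0,0,0,24,0,0,0,0,0,0,24,0,0,0,0,0,0,0,24,0,0,0,0,0,0,24,0,0,0,0,0,0,24,0,0,0,0,0,0,0,0,0,0,0,0,0,0,0]

```text
time_s: 7.4
eef_pos: [0.4606, 0.1574, 0.2182]
tcp_rot: [-0.002, 0.155, 0.988, 0.0]
ft_force: [0.8, 0.0, 0.5]
finger_gap: 0.0003
finger_force: 0.0
```

```bash
python3 c.py -95 45 219; python3 - <<'E'
from h import *
im,_=snap('top','top2.png'); im2,_=snap('side','side2.png')
a=cv2.resize(im[130:250,180:300],(400,400)); b=cv2.resize(im2[140:260,220:340],(400,400)); cv2.imwrite('pics/c3.png',np.hstack([a,b]))
E
```

```text
sander pos mm [-95.4  45.  218.2] F sander [0.7 0.3 0.5] t 7.4
turn deg [ 0.01 -0.19 -0.35] shift tool [-0.4 -0.  -0.8] in goal axes [-0.4 -0.  -0.8] rot [-1.600e-03  1.554e-01  9.878e-01  4.000e-04]
```

View pics/c3.png

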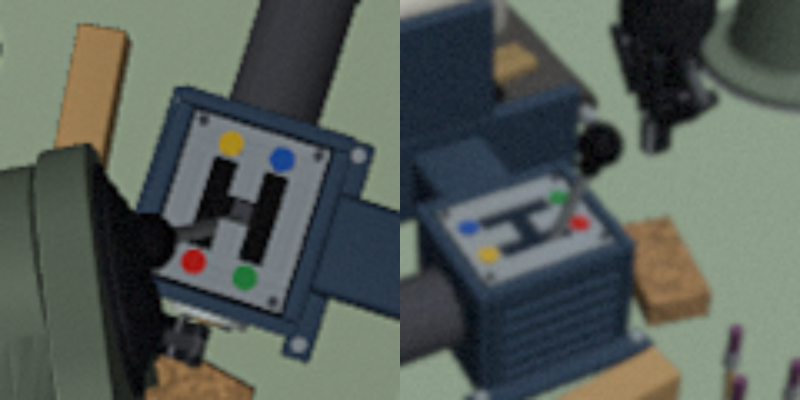

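```bash
python3 - <<'E'
from h import *
for n in('top','side'):
    for P in([.4606,.1574,.204],[.4606,.1574,.25],[.5095,.1397,.2236],[.538,.0857,.122]): print(n,P,proj(n,P).round(1), (proj(n,P)-((180,130) if n=='top' else (220,140)))*400/120)
E
```

```text
top [0.4606, 0.1574, 0.204] [216.8 226. ] [122.62429264 320.06924135]
top [0.4606, 0.1574, 0.25] [214.4 225.9] [114.50168719 319.54355641]
top [0.5095, 0.1397, 0.2236] [224.2 202.8] [147.46092339 242.54937176]
top [0.538, 0.0857, 0.122] [251.  193.4] [236.52458877 211.24261417]
side [0.4606, 0.1574, 0.204] [295.2 184.6] [250.80785306 148.66515455]
side [0.4606, 0.1574, 0.25] [296.6 171.2] [255.18275023 103.92157752]
side [0.5095, 0.1397, 0.2236] [278.9 184. ] [196.29367944 146.69944658]
side [0.538, 0.0857, 0.122] [256.4 207.7] [121.27637074 225.59940474]
```

In the side view the fingertip is at crop (650,148), matching its projection, right behind the knob at the same height. Now a gentle push along sander +x, which is tool -x.

>>> play_rows:
  series: [0,0,0,-4,0,0,0,0,0,0,-4,0,0,0,0,0,0,-4,0,0,0,0,0,0,-4,0,0,0,0,0,0,-4,0,0,0,0,0,0,-3,0,0,0,0,0,0,-3,0,0,0,0,0,0,-3,0,0,0,0,0,0,-3,0,0,0,0,0,0,-3,0,0,0,0,0,0,-3,0,0,0,0,0,0,-3,0,0,0]

```text
time_s: 8.7
eef_pos: [0.4975, 0.1451, 0.2165]
tcp_rot: [-0.004, 0.155, 0.988, 0.0]
ft_force: [-5.4, 2.1, 3.7]
finger_gap: 0.0
finger_force: 2.8
```

```bash
python3 c.py 26 45 219; python3 - <<'E'
from h import *
im2,_=snap('side','side3.png')
cv2.imwrite('pics/c4.png',cv2.resize(im2[140:260,220:340],(480,480)))
E
```

```text
sander pos mm [-56.5  44.5 216.5] F sander [-5.8  0.4  3.7] t 8.7
turn deg [-0.01 -0.43 -0.31] shift tool [-82.4   1.   -3.1] in goal axes [-82.5   0.5  -2.5] rot [-3.700e-03  1.551e-01  9.879e-01  5.000e-04]
```

View pics/c4.png

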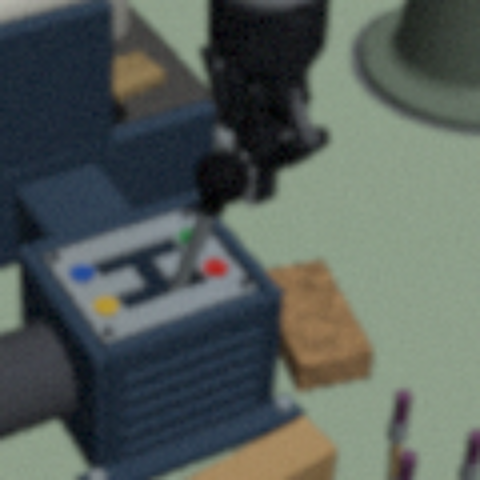

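The knob at crop (222,180) is being pushed cleanly at about 6 N, with the shaft moving along the red-yellow slot. Continuing, with a slight outward bias through the crossing.

>>> play_rows:
  series: [0,0,0,-3,0.1,0,0,0,0,0,-3,0.1,0,0,0,0,0,-3,0.1,0,0,0,0,0,-3,0.1,0,0,0,0,0,-3,0.1,0,0,0,0,0,-3,0.1,0,0,0,0,0,-3,0.1,0,0,0,0,0,-3,0.1,0,0,0,0,0,-3,0.1,0,0,0,0,0,-3,0.1,0,0,0,0,0,-3,0.1,0,0,0,0,0,-3,0.1,0,0,0,0,0,-3,0.1,0,0,0,0,0,-3,0.1,0,0,0,0,0,-3,0.1,0,0,0,0,0,-3,0.1,0,0,0,0,0,-3,0.1,0,0,0,0,0,-3,0.1,0,0]

```text
time_s: 10.55
eef_pos: [0.5509, 0.1295, 0.2162]
tcp_rot: [-0.002, 0.156, 0.988, -0.0]
ft_force: [-4.1, 0.3, 1.7]
finger_gap: -0.0002
finger_force: 2.1
```

```bash
python3 c.py 26 45 219; python3 - <<'E'
from h import *
im2,_=snap('side','side4.png')
cv2.imwrite('pics/c5.png',cv2.resize(im2[140:260,220:340],(480,480)))
E
```

```text
sander pos mm [ -0.9  45.7 216.2] F sander [-4.  -0.9  1.7] t 10.55
turn deg [-0.05 -0.27 -0.36] shift tool [-26.9  -0.5  -2.9] in goal axes [-26.9  -0.7  -2.8] rot [-2.400e-03  1.555e-01  9.878e-01 -1.000e-04]
```

View pics/c5.png

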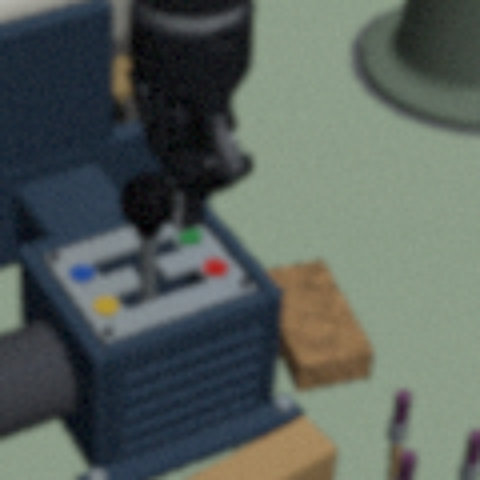

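The shaft (crop ~(150,290)) is past the crossing in the yellow slot. I'll finish more slowly and watch for the stop.

>>> play_rows:
  series: [0,0,0,-3,0,0,0,0,0,0,-3,0,0,0,0,0,0,-3,0,0,0,0,0,0,-3,0,0,0,0,0,0,-2,0,0,0,0,0,0,-2,0,0,0,0,0,0,-2,0,0,0,0,0,0,-2,0,0,0]

```text
time_s: 11.4
eef_pos: [0.5698, 0.1237, 0.2161]
tcp_rot: [-0.002, 0.155, 0.988, 0.0]
ft_force: [-4.2, 1.4, -3.2]
finger_gap: 0.0006
finger_force: 2.3
```

>>> play_rows:
  series: [0,0,0,-1,0,0,0,0,0,0,-1,0,0,0,0,0,0,-1,0,0,0]

```text
time_s: 11.7
eef_pos: [0.5727, 0.1228, 0.2163]
tcp_rot: [-0.002, 0.155, 0.988, 0.0]
ft_force: [-3.9, 0.4, -3.0]
finger_gap: 0.0
finger_force: 2.3
```

```bash
python3 c.py 26 45 219
```

```text
sander pos mm [ 21.9  45.8 216.3] F sander [-3.8 -0.8 -3. ] t 11.7
turn deg [-0.01 -0.26 -0.34] shift tool [-4.1 -0.8 -2.7] in goal axes [-4.1 -0.8 -2.7] rot [-2.300e-03  1.553e-01  9.879e-01  2.000e-04]
```

Not yet at the stop. I'll push on in 1 mm steps, checking the force.

>>> play_rows:
  series: [0,0,0,-1,0,0,0,0,0,0,-1,0,0,0,0,0,0,-1,0,0,0]

```text
time_s: 12.0
eef_pos: [0.5756, 0.1218, 0.2163]
tcp_rot: [-0.002, 0.155, 0.988, 0.0]
ft_force: [-5.2, 0.7, -3.8]
finger_gap: 0.0001
finger_force: 2.4
```

>>> play_rows:
  series: [0,0,0,-1,0,0,0,0,0,0,-0.5,0,0,0,0,0,0,0,0,0,0]

```text
time_s: 12.3
eef_pos: [0.577, 0.1213, 0.2162]
tcp_rot: [-0.002, 0.155, 0.988, 0.0]
ft_force: [-5.2, 0.7, -3.5]
finger_gap: 0.0002
finger_force: 2.4
```

>>> play_rows:
  series: [0,0,0,-1,0,0,0,0,0,0,-1,0,0,0,0,0,0,0,0,0,0]

```text
time_s: 12.6
eef_pos: [0.5781, 0.121, 0.216]
tcp_rot: [-0.003, 0.155, 0.988, 0.0]
ft_force: [-7.2, 1.1, -3.2]
finger_gap: 0.0001
finger_force: 3.4
```

```bash
python3 c.py 26 45 219; python3 - <<'E'
from h import *
im2,_=snap('side','side5.png'); im,_=snap('top','top5.png')
a=cv2.resize(im[130:250,180:300],(400,400)); b=cv2.resize(im2[140:260,200:320],(400,400)); cv2.imwrite('pics/c6.png',np.hstack([a,b]))
E
```

```text
sander pos mm [ 27.6  45.7 216. ] F sander [-7.2 -1.2 -3.2] t 12.6
turn deg [-0.02 -0.36 -0.34] shift tool [ 1.6 -0.7 -3. ] in goal axes [ 1.6 -0.7 -3. ] rot [-3.200e-03  1.553e-01  9.879e-01  3.000e-04]
```

View pics/c6.png

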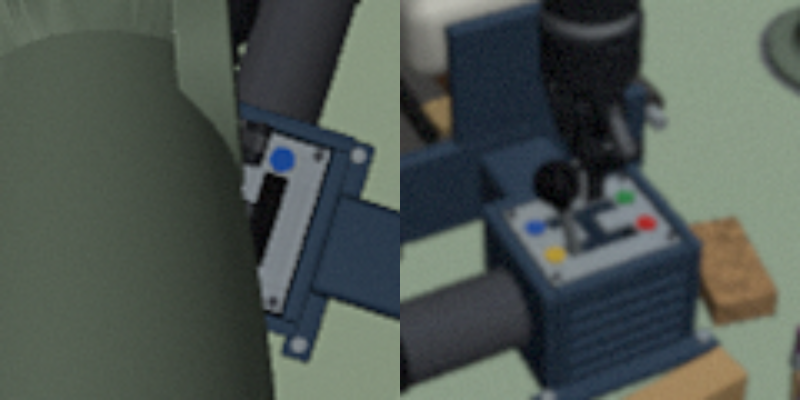

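The shaft is next to the yellow tag (crop (573,240)), and the force is starting to rise. Two more small pushes to seat it.

>>> play_rows:
  series: [0,0,0,-1,0,0,0,0,0,0,-1,0,0,0,0,0,0,0,0,0,0]

```text
time_s: 13.0
eef_pos: [0.5788, 0.1207, 0.2158]
tcp_rot: [-0.004, 0.155, 0.988, 0.0]
ft_force: [-9.9, 3.1, -0.9]
finger_gap: 0.0002
finger_force: 5.0
```

>>> play_rows:
  series: [0,0,0,-1,0,0,0,0,0,0,0,0,0,0]

```text
time_s: 13.2
eef_pos: [0.5791, 0.1207, 0.2157]
tcp_rot: [-0.005, 0.155, 0.988, 0.001]
ft_force: [-11.9, 3.1, -0.9]
finger_gap: -0.0
finger_force: 5.9
```

The finger is against the stop: commanded motion now only raises the force, to 12 N. I'll back off, rise and check.

>>> play_rows:
  series: [0,0,0,3,0,0,0,0,0,0,5,0,0,0,0,0,0,10,0,0,0,0,0,0,15,0,0,0,0,0,0,15,0,0,0,0,0,0,0,0,-30,0,0,0,0,0,0,-30,0,0,0,0,0,0,-30,0,0,0,0,40,0,-20,0,0,0,0,40,0,0,0,0,0,0,40,0,0,0,0,0,0,40,0,0,0,0,0,0,20,0,0,0,0,0,0,0,0,0,0,0,0,0,0,0,0,0]

```text
time_s: 14.7
eef_pos: [0.3666, 0.1899, 0.3281]
tcp_rot: [-0.0, 0.155, 0.988, 0.001]
ft_force: [0.1, 0.1, 0.1]
finger_gap: 0.0002
finger_force: 0.0
```

```bash
python3 c.py 26 45 219; python3 - <<'E'
from h import *
im2,_=snap('side','side6.png'); im,_=snap('top','top6.png')
a=cv2.resize(im[130:250,180:300],(400,400)); b=cv2.resize(im2[140:260,200:320],(400,400)); cv2.imwrite('pics/c7.png',np.hstack([a,b]))
E
```

```text
sander pos mm [-194.9   47.7  328.1] F sander [0.  0.1 0.1] t 14.7
turn deg [ 0.06 -0.06 -0.33] shift tool [-221.    -1.6  108.9] in goal axes [-220.9   -2.7  109.1] rot [-5.000e-04  1.552e-01  9.879e-01  6.000e-04]
```

View pics/c7.png

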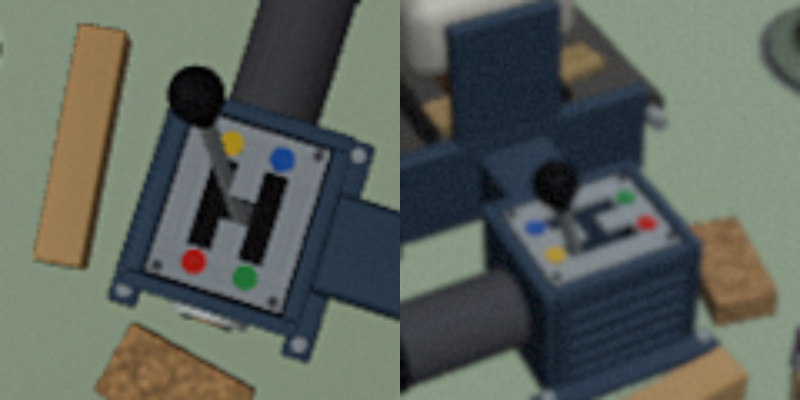

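The lever stands in the yellow slot, with the knob at (238.5,159) in the top view, and the bystanders haven't moved. I'll check the distance by triangulation.

```bash
python3 - <<'E'
from h import *
a=[]
for n,(x,y) in(('top',(238,159)),('side',(246,196))):
    im=cv2.imread(f'pics/{n}6.png'); g=cv2.inRange(im,(0,0,0),(32,32,32)); M=np.zeros_like(g); M[y-14:y+14,x-14:x+14]=g[y-14:y+14,x-14:x+14]
    k,l,s,ce=cv2.connectedComponentsWithStats(M); i=1+s[1:,4].argmax(); print(n,ce[i],s[i]); a.append(ray(n,ce[i]))
(o,d),(p,e)=a; t=np.linalg.lstsq(np.c_[d,-e],p-o,rcond=None)[0]; k=(o+d*t[0]+p+e*t[1])/2; print(k,o+d*t[0]-p-e*t[1])
O=np.array([.538,.0857]); r=k[:2]-O; c,s=np.cos(-.306),np.sin(-.306)
print('knob sander',r@[c,s],r@[-s,c]); sh=O+r*90/206; print('dist to yellow',np.linalg.norm(sh-[.5861,.0906]))
E
```

```text
top [238.56896552 158.34482759] [231 150  16  18 232]
side [246.24087591 195.        ] [240 189  13  15 137]
[0.60374942 0.1101669  0.22387075] [ 0.00126607 -0.00140937  0.00014075]
knob sander 0.05532452805161824 0.043137120207725047
dist to yellow 0.02022102122314664
```

The knob is at +55 mm, fully home, and the shaft is 20 mm from the yellow tag, under the 23.5 mm limit. Handing in.

```bash
python3 -c "
from bench import hand_in;print(hand_in())"
```

```text
the job is handed in; nothing more can be done
None
```

The feed lever is home in the yellow-tag slot (shaft measured about 20 mm from the tag, limit 23.5 mm), the arm has let go, no loose thing looked moved in the last pictures, and the job is handed in (no verdict was returned).

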